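# Ratchet the print press down

## Robot

A 7-joint arm with a two-finger parallel gripper is mounted at the origin on the work surface. World frame = base frame: x ahead of the robot, y to its left, z up, the work surface at z = 0. Lengths are in m, angles in degrees, forces in N, time in s.
With the tool pointing down it reaches from about 0.425 to 0.875 m from the base axis. Payload 4.7 kg.
Tool frame: the origin (TCP) lies between the finger pads; the fingertips stand 19 mm ahead of it and the grasp point (between the pads) is the TCP; x points along the fingers, z is the direction in which the jaws open and shut, and the axes are right-handed (so a half turn about x gives the same grasp; the last joint's range is limited). The gripper opens to 87 mm and grips with 3 to 60 N. Pads are 19 mm wide; open, the fingers measure 117 mm over their backs; the gripper's body (75 mm by 190 mm) begins 51 mm behind the grasp point.
Start: joints at [0.808, 18.392, -4.016, 83.108, 1.295, 78.541, -3.26], TCP at [0.65, -0, 0.242] pointing down, gripper open.
Joint ranges: [-163.93, 163.93], [-17.29, 119.83], [-79.2, 71.16], [3.27, 140.29], [-89.18, 269.18], [5.43, 117.66], [-154.24, 154.24]. Speed limits (degrees/s): [147.25, 147.25, 180, 180, 180, 180, 180].

## Interface

Orientations are given as [roll, pitch, yaw] about the fixed x, y, z axes, in that order (R = Rz(yaw) Ry(pitch) Rx(roll)).
In Python, from cell import monitor, read_camera, camera_model, env, regions_of gives the robot as it stands. The module is installed in compiled form; this text tells all that it offers.
- The arm moves only by the tool step_arm, never from a script. Its argument "deltas" is a list of rows, each a list of 5 numbers: the gripper's target within -1 to 1 (fully open at 1, half-way at 0, shut at -1), then the shift along the tool's x, y, z in m, then the turn about the tool's x in degrees. A call has 1 to 12 rows; each row is the pose to reach, as a shift and turn from the pose commanded when the call began, along the tool's axes at that moment; what a row does not reach only later rows make up. A row lasts 1/8 s, in which the tool goes at most 62.5 mm and 10.7 degrees, less where a joint would pass 70% of its speed; a pose out of reach is approached as far as the arm can. A call with a gripper value outside its range is refused whole. The fingers move at their own pace and stop on an object; "newtons" is the grip in N (left out, the last holds). Time passes only in rows, so rows that repeat a pose let the fingers close. It gives the time, the measured TCP pose, the force and the opening at its end, in the units of the state.
- monitor.get_obs(): the state, without advancing time (a new reading comes with each control period).
- read_camera(name): name is "scene" or "side" or "wrist"; returns (picture, depth): 420x560x3 uint8, red, green, blue; 420x560 float32, m along the optical axis (not along the pixel's ray), 0 where there is no reading.
- camera_model(name): a dict with "fx", "fy", "cx", "cy" (pixels), "xyz" and "attitude" of the camera in the world. Camera axes: x right, y down, z forward; pixel columns grow to the right and rows downward; lengths in m; the calibration is good to about 2 mm. A picture is of the moment at which its call begins: read the wrist's pose just before it. camera_model takes no time and is no camera call; for the wrist camera it gives the pose at the moment of the call.
- env.sign_off(): hands the job in, once; it reports no verdict.
Trained networks look in the newest picture that a camera, given by its name, has taken for a name from the list of things; names that differ only in an ending like _2 or _b are one class to them, and where a whole thing is asked for, a point or a joint stands for the part that bears it (a point fixed in the world has none). Each returns a list of dicts, best first, with "p" (0 to 1); they miss things now and then, are a little off and sometimes report something else, mostly with a low value. They report only what shows in the picture. A call takes as long as a camera call.
- regions_of(camera, thing): "pixels" (420x560 bool, what is visible of it) and "pixel" ([column, row] in pixels, amid what is visible of it).
The state is a dict: "time_s": time; "qpos": joint angles; "joint_velocities": joint speeds; "effort": joint torques, N m; "tool_pos": TCP position; "tool_rot": TCP orientation; "force": force on the tool from outside, world axes, zero at the start; "wrist_torque": the same for the moment, N m; "grip_width": finger opening in m.
Only numpy, scipy, OpenCV 4.12 (cv2) and the standard library are available. Lean on these libraries where they do the work, as an engineer would, in place of code of your own. Each camera call takes 0.05 s, during which the arm holds its last target. There are 200 camera calls.

## Task

Two small screw presses stand on the printmaking bench. Tighten the one with the red ratchet handle: swing its handle back and forth, turning the nut clockwise (seen from above) on each working stroke and slipping freely on the way back, until its pressing plate is fully down on the stack of prints, then let go of the handle. Leave the press with the blue handle alone.

Things in the scene. Friction and masses are not known exactly. Their poses are not given: they have to be found in the camera images.
- red_press: Fixed green iron press, base 190x240x22 mm. Origin on the bench under its vertical screw axis, z up, front -x. A ratchet wrench stays on its nut and turns about that axis; head 33 mm radius, top 208, screw end to 240 high. Level red grip, 18 wide, 18 tall, middle 197 high, from 85 to 195 mm out; hold it 140 mm out; free 25 mm around and below. A loosely shut gripper may slide along it.
- red_wrench (a joint): Handle angle about the screw axis, rad. 0: it points to the press's -x; growing = clockwise from above (end moves to the press's +y): the working stroke. Stops at -0.6 and 0.6 (two steel pins 58 mm from the axis). Falling values slip, the nut stays put. 18 teeth: up to 0.35 rad of each stroke is lost before it bites. Working takes about 3 N at the grip. Stays where left.
- red_platen (a joint): How far the red press's steel pressing plate (140x160x14 mm) has come down, m. 0 at the start (16 mm gap over the stack of prints); 0.016 is fully down, a hard stop where the handle will turn no further clockwise. The coarse screw brings it down 6.4 mm per rad of nut turning, so two to four full strokes (swing until it stops).
- blue_grip (a point): Middle of the blue grip (110x18x18 mm) of the other, equal press, which is already tight: 140 mm out from its screw axis, 197 mm above the bench. To be left where it is.

How it is judged (in metres and radians):
On the way:
1. the red press's plate has come part of the way down (more than 5 mm) (value of joint red_platen above 0.005 m), for 0.1 s.
At the end, for the whole second after the job is handed in: the red press's plate is down on the stack (at least 13.8 of its 16 mm) and its handle is at rest (under 0.05 rad/s), at any angle (value of joint red_platen above 0.0138 m and velocity of joint red_wrench between -0.05 and 0.05 rad/s); the robot touches nothing.
It fails at once if the blue handle is moved by more than 20 mm (distance of blue_grip from where it was at the start of the episode above 0.02 m).
It also fails if it takes over 61 s, if anything falls off the work surface, if the arm or the gripper's body presses on something with over 40 N, if the wrist force passes 120 N, or if a joint passes its speed limit or range.

## Working session

There is one attempt and no reset: what is moved stays moved. The work goes in short steps, Python scripts to look and compute and a tool call to move; the robot and the scene stay as the last step left them, time stands still between calls to the robot, and variables do not carry over. Pictures are saved under pics/ and viewed, about 8 in all and at most 12, crops included, and the job is handed in when it is done.

Besides the shell and the picture viewer there is one more tool, called after "Request:" as a command line: name --pt "numbers of a row" for each row, then --argument value for the rest. step_arm: Moves the arm, as the interface text tells. Its arguments: {"type":"object","properties":{"deltas":{"type":"array"},"newtons":{"type":"number"}},"required":["deltas"]}

```bash
mkdir -p pics
cat > h.py <<'E'
import numpy as np,cv2
from scipy.spatial.transform import Rotation as R
from cell import monitor, read_camera, camera_model, env, regions_of
def rot(a):
    a=np.array(a,float)
    return a if a.shape==(3,3) else R.from_euler('xyz',a,degrees=True).as_matrix()
def world(cam,depth,mask,m=None):
    m=m or camera_model(cam)
    v,u=np.nonzero(mask&(depth>0)); d=depth[v,u]
    P=np.c_[(u-m['cx'])/m['fx']*d,(v-m['cy'])/m['fy']*d,d]
    return P@rot(m['attitude']).T+np.array(m['xyz'])
def save(n,im): cv2.imwrite('pics/'+n,im[...,::-1])
E
python3 - <<'E'
from h import *
print(monitor.get_obs())
ims=[]
for c in ['scene','side']:
    im,d=read_camera(c); ims.append(im); print(c,camera_model(c))
    for t in ['red_press','red_wrench','blue_grip']:
        for r in regions_of(c,t)[:2]:
            P=world(c,d,r['pixels'])
            print(t,r['p'],r['pixel'],r['pixels'].sum(),np.percentile(P,[2,50,98],axis=0).round(3).tolist() if len(P) else None)
for n,i in zip(['scene','side'],ims): save(n+'1.png',i)
E
```

```text
{'time_s': 0.0, 'qpos': array([ 0.80916927, 18.43819148, -4.01308693, 83.17392446,  1.29445146,
       78.54166678, -3.25865408]), 'joint_velocities': array([-0.02235531,  0.11345457, -0.09359626, -0.06017222,  0.04114129,
        0.01121736, -0.05121372]), 'effort': array([-2.58547143e-04, -4.91284704e+01, -4.03903294e-01, -3.12526345e+01,
       -6.40594075e-02,  4.37659642e-02,  1.61017233e-04]), 'tool_pos': array([ 6.49484648e-01, -8.72036078e-05,  2.40479558e-01]), 'tool_rot': array([-176.83271159,   89.89125287, -176.83323629]), 'force': array([-0.40252428, -0.105256  ,  0.34904972]), 'wrist_torque': array([ 0.04293524,  0.04816274, -0.0050329 ]), 'grip_width': 0.08676646194469194}
scene {'fx': 523.2851533744179, 'fy': 523.2851533744179, 'cx': 282.7645388113798, 'cy': 214.44589848979425, 'xyz': array([ 0.94752555, -0.1484826 ,  0.84804885]), 'attitude': array([-150.19547716,   -0.81446845,   71.83112439])}
red_press 0.86 [182.5, 283.6] 19693 [[0.466, -0.299, 0.017], [0.618, -0.18, 0.076], [0.693, -0.076, 0.209]]
red_wrench 0.88 [177.7, 231.0] 2786 [[0.396, -0.211, 0.001], [0.576, -0.166, 0.206], [0.626, -0.125, 0.21]]
blue_grip 0.84 [404.2, 157.4] 2172 [[0.407, 0.155, 0.191], [0.564, 0.199, 0.205], [0.612, 0.242, 0.209]]
side {'fx': 383.47593048996544, 'fy': 383.47593048996544, 'cx': 274.74487409797285, 'cy': 213.9470702736063, 'xyz': array([ 0.80462313, -0.34226657,  0.65451945]), 'attitude': array([-1.42033939e+02, -2.64604352e-02,  3.44881929e+01])}
red_press 0.57 [218.9, 323.0] 20119 [[0.455, -0.299, 0.014], [0.613, -0.2, 0.078], [0.69, -0.078, 0.21]]
red_wrench 0.78 [197.9, 263.5] 2782 [[0.41, -0.213, 0.029], [0.578, -0.169, 0.207], [0.625, -0.086, 0.21]]
```

Run:
```python
from h import *
for c in ['scene','side']:
    im,d=read_camera(c)
    hsv=cv2.cvtColor(im,cv2.COLOR_RGB2HSV); h,s,v=cv2.split(hsv)
    red=((h<10)|(h>170))&(s>120)&(v>60)
    P=world(c,d,red.astype(np.uint8)>0)
    P=P[(P[:,2]>.18)&(P[:,2]<.215)&(P[:,1]<0)]
    if len(P)<20: print(c,'few',len(P));continue
    m=np.median(P,0); T=P[P[:,2]>np.percentile(P[:,2],90)-.006]
    ctr=T[:,:2].mean(0); w=np.linalg.svd(T[:,:2]-ctr,full_matrices=False)[2][0]; t=(T[:,:2]-ctr)@w
    print(c,'red',len(P),P.min(0),P.max(0),'ztop',np.median(T[:,2]),'ctr',ctr,'dir',w,np.percentile(t,[1,99]))
    r=regions_of(c,'red_wrench')[0]; W=world(c,d,r['pixels']&~red)
    W=W[(W[:,2]>.2)&(W[:,2]<.215)]
    (cx,cy),rad=cv2.minEnclosingCircle(W[:,:2].astype(np.float32)); print('nonred wrench',W.min(0),W.max(0),cx,cy,rad)
    # press base top edges
    r=regions_of(c,'red_press')[0]; B=world(c,d,r['pixels']); B=B[(B[:,2]>.017)&(B[:,2]<.027)]
    print('base',cv2.minAreaRect(B[:,:2].astype(np.float32)))
    S=world(c,d,np.ones(d.shape,bool)); S=S[(S[:,2]>.225)&(S[:,2]<.25)&(S[:,1]<-.1)&(S[:,0]<.75)]; print('screw',len(S),np.median(S,0) if len(S) else '')
```

```text
scene red 721 [ 0.41040064 -0.16348806  0.19486508] [ 0.51539165 -0.11824702  0.20961631] ztop 0.20575511390440138 ctr [ 0.46478474 -0.1415515 ] dir [ 0.95512934 -0.29618905] [-0.05489952  0.05028042]
nonred wrench [ 0.41781459 -0.21530892  0.20001453] [ 0.62815519 -0.13735165  0.21073133] 0.5219746232032776 -0.16566592454910278 0.10803984105587006
base ((0.6280254125595093, -0.1883174180984497), (0.24024544656276703, 0.1241823360323906), 81.3304214477539)
screw 168 [ 0.59738298 -0.18296701  0.23563174]
side red 704 [ 0.4090983  -0.1642101   0.19370694] [ 0.5144426  -0.11900547  0.20966889] ztop 0.20700543957042974 ctr [ 0.46497791 -0.14289936] dir [ 0.95566545 -0.29445466] [-0.05480371  0.04911677]
nonred wrench [ 0.40729885 -0.21506615  0.20000475] [ 0.62702011 -0.11812513  0.21256699] 0.5169554352760315 -0.15776950120925903 0.11400362849235535
base ((0.5430307388305664, -0.17460598051548004), (0.23956434428691864, 0.29349246621131897), 81.60693359375)
screw 192 [ 0.59625065 -0.18345092  0.23675915]
```

View pics/scene1.png

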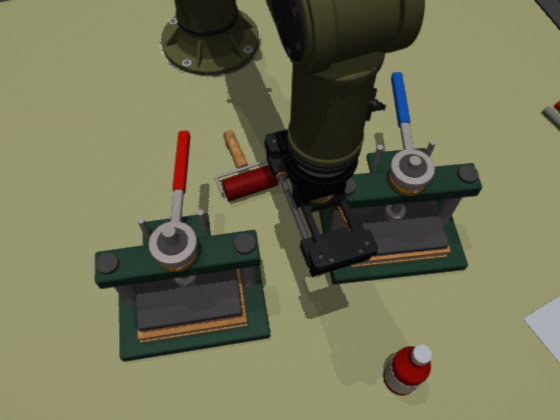

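View pics/side1.png

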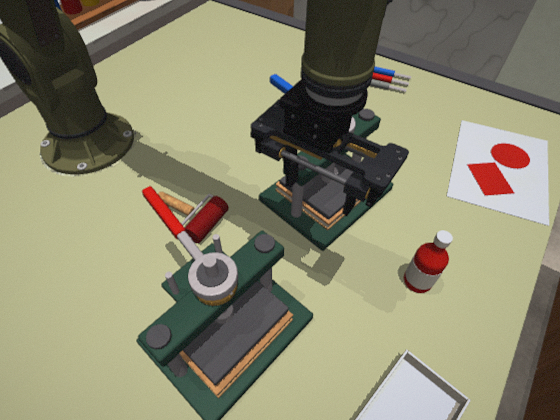

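```bash
cat >> h.py <<'E'
A=np.array([.597,-.183]); 
def pose(phi,z,r=.14):   # phi deg clockwise from world -x ; tool x down, z along the tangent (clockwise)
    p=np.radians(phi); pos=np.r_[A+r*np.array([-np.cos(p),np.sin(p)]),z]
    x=np.array([0,0,-1.]); zz=np.array([np.sin(p),np.cos(p),0]); 
    return pos,np.c_[x,np.cross(zz,x),zz]
def row(cur,tgt):
    (p,M),(q,N)=cur,tgt
    rv=R.from_matrix(M.T@N).as_rotvec(degrees=True)
    return (M.T@(q-p)).round(4).tolist(),rv.round(2).tolist()
def now():
    o=monitor.get_obs(); return np.array(o['tool_pos']),rot(o['tool_rot'])
E
python3 - <<'E'
from h import *
c=now(); print(c[1].round(3))
for z in (.3,.197): print(row(c,pose(17.2,z)))
for a,b in ((17,42.5),(42.5,-25.5),(-25.5,42.5)):
    print(a,b)
    n=8
    for k in range(1,n+1): print(row(pose(a,.197),pose(a+(b-a)*k/n,.197)))
E
```

```text
[[ 0. -0.  1.]
 [-0.  1.  0.]
 [-1. -0.  0.]]
([-0.0584, -0.1416, -0.1868], [-72.8, 0.01, 0.01])
([0.0446, -0.1416, -0.1868], [-72.8, 0.01, 0.01])
17 42.5
([0.0, -0.0002, 0.0078], [3.19, 0.0, 0.0])
([0.0, -0.0009, 0.0155], [6.37, 0.0, 0.0])
([0.0, -0.0019, 0.0233], [9.56, 0.0, 0.0])
([0.0, -0.0035, 0.0309], [12.75, 0.0, 0.0])
([0.0, -0.0054, 0.0384], [15.94, 0.0, 0.0])
([0.0, -0.0077, 0.0459], [19.12, 0.0, 0.0])
([0.0, -0.0105, 0.0532], [22.31, 0.0, 0.0])
([0.0, -0.0136, 0.0603], [25.5, 0.0, 0.0])
42.5 -25.5
([0.0, -0.0015, -0.0207], [-8.5, 0.0, 0.0])
([0.0, -0.0061, -0.0409], [-17.0, 0.0, 0.0])
([0.0, -0.0136, -0.0603], [-25.5, 0.0, 0.0])
([0.0, -0.0239, -0.0783], [-34.0, 0.0, 0.0])
([0.0, -0.0368, -0.0946], [-42.5, 0.0, 0.0])
([0.0, -0.0519, -0.1088], [-51.0, 0.0, 0.0])
([0.0, -0.0689, -0.1206], [-59.5, 0.0, 0.0])
([0.0, -0.0876, -0.1298], [-68.0, 0.0, 0.0])
-25.5 42.5
([0.0, -0.0015, 0.0207], [8.5, 0.0, 0.0])
([0.0, -0.0061, 0.0409], [17.0, 0.0, 0.0])
([0.0, -0.0136, 0.0603], [25.5, 0.0, 0.0])
([0.0, -0.0239, 0.0783], [34.0, 0.0, 0.0])
([0.0, -0.0368, 0.0946], [42.5, 0.0, 0.0])
([0.0, -0.0519, 0.1088], [51.0, 0.0, 0.0])
([0.0, -0.0689, 0.1206], [59.5, 0.0, 0.0])
([0.0, -0.0876, 0.1298], [68.0, 0.0, 0.0])
```

Request:
step_arm --pt "0.3 -0.058 0 0 0" --pt "0.3 -0.058 0 0 -9" --pt "0.3 -0.058 -0.03 -0.04 -19" --pt "0.3 -0.058 -0.06 -0.08 -29" --pt "0.3 -0.058 -0.09 -0.12 -39" --pt "0.3 -0.058 -0.12 -0.16 -49" --pt "0.3 -0.058 -0.142 -0.187 -59" --pt "0.3 -0.058 -0.142 -0.187 -68" --pt "0.3 -0.058 -0.142 -0.187 -72.8" --pt "0.3 -0.058 -0.142 -0.187 -72.8" --pt "0.3 -0.058 -0.142 -0.187 -72.8"

```text
time_s: 2.08
tool_pos: [0.4631, -0.1419, 0.2996]
tool_rot: [-97.1, 90.0, -24.4]
force: [-0.3, -0.6, 1.0]
grip_width: 0.0568
```

Run:
```python
from h import *
print(monitor.get_obs()['qpos'].round(1))
c=now();im,d=read_camera('wrist'); save('w1.png',im)
r=regions_of('wrist','red_wrench')
h,s,v=cv2.split(cv2.cvtColor(im,cv2.COLOR_RGB2HSV)); red=((h<10)|(h>170))&(s>120)&(v>50)
P=world('wrist',d,red); T=P[(P[:,2]>.2)&(P[:,2]<.215)&(P[:,1]<0)]
print(c[0],len(T))
ctr=T[:,:2].mean(0); w=np.linalg.svd(T[:,:2]-ctr,full_matrices=False)[2][0]; t=(T[:,:2]-ctr)@w
print(np.median(T[:,2]),ctr,w,np.degrees(np.arctan(-w[1]/w[0])),np.percentile(t,[1,99]))
print(row(c,pose(17.2,.197)),r[0]['p'] if r else None)
```

```text
[ 1.530e+01 -3.000e+00 -1.300e+00  1.006e+02 -1.000e-01  8.240e+01
  8.670e+01]
[ 0.46306298 -0.14193563  0.29963593] 3127
0.20654835261374646 [ 0.45756333 -0.1390044 ] [ 0.95578694 -0.29406009] 17.10118459170384 [-0.05036255  0.0546124 ]
([0.1026, -0.0001, 0.0004], [-0.07, -0.0, 0.01]) 0.92
```

View pics/w1.png

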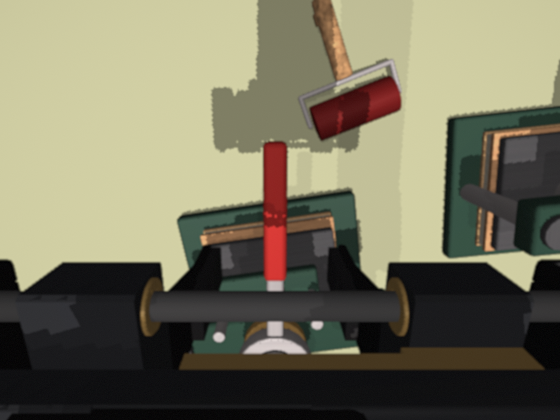

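Request:
step_arm --pt "0.3 0.03 0 0 0" --pt "0.3 0.06 0 0 0" --pt "0.3 0.09 0 0 0" --pt "0.3 0.103 0 0 0" --pt "0.3 0.103 0 0 0" --pt "-1 0.103 0 0 0" --pt "-1 0.103 0 0 0" --pt "-1 0.103 0 0 0" --pt "-1 0.103 0 0 0" --pt "-1 0.103 0 0 0" --newtons 5

```text
time_s: 3.42
tool_pos: [0.4631, -0.142, 0.1967]
tool_rot: [-89.3, 90.0, -16.5]
force: [-0.1, 0.2, 1.2]
grip_width: 0.0179
```

Request:
step_arm --pt "-1 0 -0.0002 0.0078 3.2" --pt "-1 0 -0.0009 0.0155 6.4" --pt "-1 0 -0.0019 0.0233 9.6" --pt "-1 0 -0.0035 0.0309 12.8" --pt "-1 0 -0.0054 0.0384 16" --pt "-1 0 -0.0077 0.0459 19" --pt "-1 0 -0.0105 0.0532 22.3" --pt "-1 0 -0.0136 0.0603 25.5" --pt "-1 0 -0.0136 0.0603 25.5"

```text
time_s: 4.55
tool_pos: [0.4938, -0.0886, 0.1967]
tool_rot: [-174.2, 90.0, -126.9]
force: [-1.0, -1.0, 2.2]
grip_width: 0.0179
```

Request:
step_arm --pt "-1 0 -0.0015 -0.0207 -8.5" --pt "-1 0 -0.0061 -0.0409 -17" --pt "-1 0 -0.0136 -0.0603 -25.5" --pt "-1 0 -0.0239 -0.0783 -34" --pt "-1 0 -0.0368 -0.0946 -42.5" --pt "-1 0 -0.0519 -0.1088 -51" --pt "-1 0 -0.0689 -0.1206 -59.5" --pt "-1 0 -0.0876 -0.1298 -68" --pt "-1 0 -0.0876 -0.1298 -68" --pt "-1 0 -0.0876 -0.1298 -68"

```text
time_s: 5.8
tool_pos: [0.4702, -0.2429, 0.1965]
tool_rot: [-146.8, 90.0, -31.5]
force: [0.1, 1.4, 0.3]
grip_width: 0.0181
```

Run:
```python
from h import *
print(now()[0],monitor.get_obs()['force'], pose(-25.5,.197)[0])
im,d=read_camera('side'); save('s2.png',im)
```

```text
[ 0.47016034 -0.24288131  0.1965354 ] [0.05448213 1.37728321 0.30594275] [ 0.47063806 -0.24327155  0.197     ]
```

View pics/s2.png

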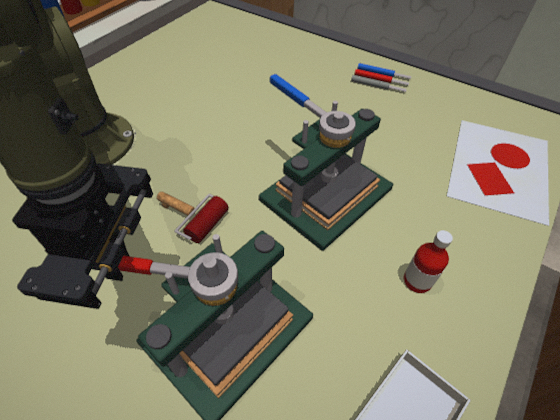

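Request:
step_arm --pt "-1 0 -0.0015 0.0207 8.5" --pt "-1 0 -0.0061 0.0409 17" --pt "-1 0 -0.0136 0.0603 25.5" --pt "-1 0 -0.0239 0.0783 34" --pt "-1 0 -0.0368 0.0946 42.5" --pt "-1 0 -0.0519 0.1088 51" --pt "-1 0 -0.0689 0.1206 59.5" --pt "-1 0 -0.0876 0.1298 68" --pt "-1 0 -0.0876 0.1298 68"

```text
time_s: 6.98
tool_pos: [0.4931, -0.0884, 0.1965]
tool_rot: [167.9, 89.9, -144.7]
force: [-2.5, 0.9, 2.5]
grip_width: 0.0181
```

Request:
step_arm --pt "-1 0 -0.0015 -0.0207 -8.5" --pt "-1 0 -0.0061 -0.0409 -17" --pt "-1 0 -0.0136 -0.0603 -25.5" --pt "-1 0 -0.0239 -0.0783 -34" --pt "-1 0 -0.0368 -0.0946 -42.5" --pt "-1 0 -0.0519 -0.1088 -51" --pt "-1 0 -0.0689 -0.1206 -59.5" --pt "-1 0 -0.0876 -0.1298 -68" --pt "-1 0 -0.0876 -0.1298 -68" --pt "-1 0 -0.0876 -0.1298 -68"

```text
time_s: 8.22
tool_pos: [0.4697, -0.2431, 0.1964]
tool_rot: [104.6, 90.0, -140.1]
force: [-0.3, 0.9, -0.2]
grip_width: 0.018
```

Run:
```python
from h import *
print(now()[0],monitor.get_obs()['force'])
im,d=read_camera('side'); save('s3.png',im)
a=cv2.imread('pics/s2.png')[230:400,130:330]; b=cv2.imread('pics/s3.png')[230:400,130:330]
cv2.imwrite('pics/cmp.png',cv2.resize(np.hstack([a,b]),None,fx=2,fy=2))
# platen heights: patch on the plate top (pixels about (250,330))
for dd in [d]:
    m=np.zeros(d.shape,bool); m[315:355,235:265]=1
    print(np.percentile(world('side',dd,m)[:,2],[5,25,50,75,95]).round(4))
```

```text
[ 0.46974955 -0.24312398  0.19635413] [-0.33983471  0.88555015 -0.1997839 ]
[0.0445 0.0687 0.0698 0.0706 0.0717]
```

View pics/cmp.png

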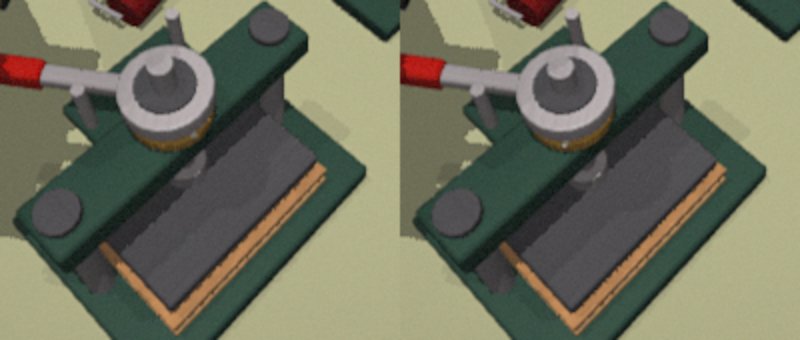

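Request:
step_arm --pt "-1 0 -0.0015 0.0207 8.5" --pt "-1 0 -0.0061 0.0409 17" --pt "-1 0 -0.0136 0.0603 25.5" --pt "-1 0 -0.0239 0.0783 34" --pt "-1 0 -0.0368 0.0946 42.5" --pt "-1 0 -0.0519 0.1088 51" --pt "-1 0 -0.0689 0.1206 59.5" --pt "-1 0 -0.0876 0.1298 68" --pt "-1 0 -0.0876 0.1298 68"

```text
time_s: 9.4
tool_pos: [0.4928, -0.0881, 0.1963]
tool_rot: [150.4, 89.8, -162.2]
force: [-3.7, 0.6, 2.0]
grip_width: 0.0179
```

Request:
step_arm --pt "-1 0 -0.0015 -0.0207 -8.5" --pt "-1 0 -0.0061 -0.0409 -17" --pt "-1 0 -0.0136 -0.0603 -25.5" --pt "-1 0 -0.0239 -0.0783 -34" --pt "-1 0 -0.0368 -0.0946 -42.5" --pt "-1 0 -0.0519 -0.1088 -51" --pt "-1 0 -0.0689 -0.1206 -59.5" --pt "-1 0 -0.0876 -0.1298 -68" --pt "-1 0 -0.0876 -0.1298 -68" --pt "-1 0 -0.0876 -0.1298 -68"

```text
time_s: 10.65
tool_pos: [0.4696, -0.2433, 0.1962]
tool_rot: [98.4, 90.0, -146.4]
force: [-1.4, -0.6, -1.2]
grip_width: 0.0179
```

```bash
cat > pl.py <<'E'
from h import *
im,d=read_camera('side')
m=np.zeros(d.shape,bool); m[315:355,235:265]=1
z=world('side',d,m)[:,2]; print('plate',np.percentile(z,[5,50,95]).round(4)); print(now()[0],monitor.get_obs()['force'])
m[:]=0; m[180:205,320:350]=1; z=world('side',d,m)[:,2]; print('blue plate region',np.percentile(z,[5,50,95]).round(4))
E
python3 pl.py; python3 -c "
from h import *
for k in range(1,9): print(row(pose(-25.5,.197),pose(-25.5+6*k,.197)))"
```

```text
plate [0.0449 0.0653 0.0673]
[ 0.46964099 -0.24330215  0.19628081] [-1.34224078  0.75580234 -2.38591024]
blue plate region [0.0588 0.0607 0.0627]
([0.0, -0.0008, 0.0146], [6.0, 0.0, 0.0])
([0.0, -0.0031, 0.0291], [12.0, 0.0, 0.0])
([0.0, -0.0069, 0.0433], [18.0, 0.0, 0.0])
([0.0, -0.0121, 0.0569], [24.0, 0.0, 0.0])
([0.0, -0.0188, 0.07], [30.0, 0.0, 0.0])
([0.0, -0.0267, 0.0823], [36.0, 0.0, 0.0])
([0.0, -0.036, 0.0937], [42.0, 0.0, 0.0])
([0.0, -0.0463, 0.104], [48.0, 0.0, 0.0])
```

Request:
step_arm --pt "-1 0 -0.0008 0.0146 6" --pt "-1 0 -0.0031 0.0291 12" --pt "-1 0 -0.0069 0.0433 18" --pt "-1 0 -0.0121 0.0569 24" --pt "-1 0 -0.0188 0.07 30" --pt "-1 0 -0.0267 0.0823 36" --pt "-1 0 -0.036 0.0937 42" --pt "-1 0 -0.0463 0.104 48"

```text
time_s: 11.7
tool_pos: [0.4664, -0.1295, 0.1963]
tool_rot: [143.7, 89.9, -149.2]
force: [-2.1, -1.7, -1.6]
grip_width: 0.0179
```

```bash
python3 pl.py; python3 -c "
from h import *
for k in range(1,7): print(row(pose(22.5,.197),pose(22.5+3.5*k,.197)))"
```

```text
plate [0.0447 0.0632 0.0651]
[ 0.46740047 -0.12724038  0.19628675] [-2.89317966  0.5290361  -1.11661919]
blue plate region [0.0588 0.0607 0.0628]
([0.0, -0.0003, 0.0085], [3.5, 0.0, 0.0])
([0.0, -0.001, 0.0171], [7.0, 0.0, 0.0])
([0.0, -0.0023, 0.0255], [10.5, 0.0, 0.0])
([0.0, -0.0042, 0.0339], [14.0, 0.0, 0.0])
([0.0, -0.0065, 0.0421], [17.5, 0.0, 0.0])
([0.0, -0.0093, 0.0502], [21.0, 0.0, 0.0])
```

Request:
step_arm --pt "-1 0 -0.0003 0.0085 3.5" --pt "-1 0 -0.001 0.0171 7" --pt "-1 0 -0.0023 0.0255 10.5" --pt "-1 0 -0.0042 0.0339 14"

```text
time_s: 12.25
tool_pos: [0.4834, -0.0997, 0.1963]
tool_rot: [127.7, 89.9, -179.0]
force: [-4.6, 0.1, -0.9]
grip_width: 0.0181
```

```bash
python3 pl.py; python3 -c "
from h import *
for k in range(1,3): print(row(pose(36.5,.197),pose(36.5+3.*k,.197)))"
```

```text
plate [0.0447 0.0617 0.0635]
[ 0.48422562 -0.09855364  0.19628597] [-4.56962808  0.70491432  0.44866816]
blue plate region [0.0588 0.0608 0.0627]
([0.0, -0.0002, 0.0073], [3.0, 0.0, 0.0])
([0.0, -0.0008, 0.0146], [6.0, 0.0, 0.0])
```

Request:
step_arm --pt "-1 0 -0.0002 0.0073 3" --pt "-1 0 -0.0008 0.0146 6" --pt "-1 0 -0.0008 0.0146 6"

```text
time_s: 12.68
tool_pos: [0.4931, -0.088, 0.1963]
tool_rot: [113.7, 89.9, 161.1]
force: [-4.7, 2.1, -0.3]
grip_width: 0.018
```

Request:
step_arm --pt "-1 0 -0.0015 -0.0207 -8.5" --pt "-1 0 -0.0061 -0.0409 -17" --pt "-1 0 -0.0136 -0.0603 -25.5" --pt "-1 0 -0.0239 -0.0783 -34" --pt "-1 0 -0.0368 -0.0946 -42.5" --pt "-1 0 -0.0519 -0.1088 -51" --pt "-1 0 -0.0689 -0.1206 -59.5" --pt "-1 0 -0.0876 -0.1298 -68" --pt "-1 0 -0.0876 -0.1298 -68"

```text
time_s: 13.8
tool_pos: [0.4699, -0.2434, 0.1963]
tool_rot: [11.7, 89.9, 127.0]
force: [-2.1, 0.7, -0.9]
grip_width: 0.0184
```

```bash
python3 pl.py
```

```text
plate [0.0448 0.061  0.0628]
[ 0.47001265 -0.24363222  0.19633067] [-2.51852754  2.20064143 -2.00635598]
blue plate region [0.0587 0.0607 0.0627]
```

Request:
step_arm --pt "-1 0 -0.0008 0.0146 6" --pt "-1 0 -0.0031 0.0291 12" --pt "-1 0 -0.005 0.0365 15"

```text
time_s: 14.22
tool_pos: [0.4584, -0.2081, 0.1964]
tool_rot: [153.0, 89.9, -106.9]
force: [-1.8, 0.2, -2.8]
grip_width: 0.0179
```

```bash
python3 pl.py; python3 -c "
from h import *
for k in range(1,5): print(row(pose(-10.5,.197),pose(-10.5+3.*k,.197)))"
```

```text
plate [0.0451 0.061  0.0629]
[ 0.45830763 -0.20722871  0.19635351] [-3.33706104  0.86988151 -2.58724138]
blue plate region [0.0588 0.0608 0.0629]
([0.0, -0.0002, 0.0073], [3.0, 0.0, 0.0])
([0.0, -0.0008, 0.0146], [6.0, 0.0, 0.0])
([0.0, -0.0017, 0.0219], [9.0, 0.0, 0.0])
([0.0, -0.0031, 0.0291], [12.0, 0.0, 0.0])
```

Request:
step_arm --pt "-1 0 -0.0002 0.0073 3" --pt "-1 0 -0.0008 0.0146 6"

```text
time_s: 14.52
tool_pos: [0.4566, -0.1941, 0.1964]
tool_rot: [135.9, 89.9, -129.9]
force: [-3.5, 0.6, -1.7]
grip_width: 0.018
```

Request:
step_arm --pt "-1 0 -0.0002 0.0073 3" --pt "-1 0 -0.0002 0.0073 3"

```text
time_s: 14.78
tool_pos: [0.4563, -0.1865, 0.1964]
tool_rot: [113.0, 89.9, -155.6]
force: [-4.0, -0.7, -0.7]
grip_width: 0.0177
```

Request:
step_arm --pt "-1 0 -0.0002 0.0073 3" --pt "-1 0 -0.0002 0.0073 3"

```text
time_s: 15.02
tool_pos: [0.4564, -0.1795, 0.1964]
tool_rot: [110.1, 89.9, -161.5]
force: [-4.3, -0.4, -0.1]
grip_width: 0.0179
```

Request:
step_arm --pt "-1 0 -0.0002 0.0073 3" --pt "-1 0 -0.0002 0.0073 3"

```text
time_s: 15.28
tool_pos: [0.4569, -0.1726, 0.1964]
tool_rot: [129.5, 89.9, -145.1]
force: [-5.0, -0.6, -1.3]
grip_width: 0.0183
```

Request:
step_arm --pt "-1 0 -0.0002 0.0073 3" --pt "-1 0 -0.0002 0.0073 3"

```text
time_s: 15.52
tool_pos: [0.4578, -0.1653, 0.1964]
tool_rot: [131.8, 89.9, -145.8]
force: [-5.7, -1.4, -1.4]
grip_width: 0.0177
```

```bash
python3 pl.py
```

```text
plate [0.0444 0.0605 0.0623]
[ 0.45775871 -0.16543696  0.19640054] [-5.33705624  1.31083591 -1.57751838]
blue plate region [0.0588 0.0607 0.0627]
```

Request:
step_arm --pt "-1 0 -0.0002 0.0073 3" --pt "-1 0 -0.0008 0.0146 6" --pt "-1 0 -0.0008 0.0146 6"

```text
time_s: 15.95
tool_pos: [0.4602, -0.1522, 0.1964]
tool_rot: [162.2, 89.8, -121.5]
force: [-5.8, -2.7, -1.5]
grip_width: 0.0184
```

Request:
step_arm --pt "-1 0 -0.0002 0.0073 3" --pt "-1 0 -0.0008 0.0146 6" --pt "-1 0 -0.0008 0.0146 6"

```text
time_s: 16.32
tool_pos: [0.4637, -0.1403, 0.1964]
tool_rot: [171.1, 89.7, -118.6]
force: [-7.4, -8.4, -0.0]
grip_width: 0.0195
```

```bash
python3 pl.py; python3 -c "
from h import *
print(pose(19.5,.197)[0])"
```

```text
plate [0.0446 0.0602 0.062 ]
[ 0.4635599  -0.14066044  0.19636206] [-7.04844129 -6.99502014 -0.69473501]
blue plate region [0.0587 0.0608 0.0627]
[ 0.46503019 -0.13626704  0.197     ]
```

Request:
step_arm --pt "-1 0 -0.0002 0.0073 3" --pt "-1 0 -0.0002 0.0073 3" --pt "-1 0 -0.0002 0.0073 3"

```text
time_s: 16.75
tool_pos: [0.4665, -0.1342, 0.1964]
tool_rot: [179.5, 89.7, -113.3]
force: [-6.9, -7.8, -0.4]
grip_width: 0.0283
```

```bash
python3 pl.py
python3 - <<'E'
from h import *
im,d=read_camera('side'); save('s4.png',im[200:400,60:400])
E
```

```text
plate [0.0449 0.0602 0.062 ]
[ 0.46643091 -0.13420512  0.19633327] [-6.29852862 -7.80223076 -0.80914935]
blue plate region [0.0588 0.0607 0.0626]
```

View pics/s4.png

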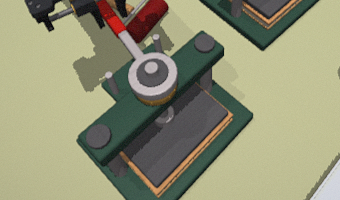

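Request:
step_arm --pt "-1 0 -0.0004 -0.01 -4" --pt "-1 0 -0.0004 -0.01 -4" --pt "0.1 0 -0.0004 -0.01 -4" --pt "0.3 0 -0.0004 -0.01 -4" --pt "0.3 0 -0.0004 -0.01 -4" --pt "0.3 0 -0.0004 -0.01 -4" --pt "0.3 -0.04 -0.0004 -0.01 -4" --pt "0.3 -0.08 -0.0004 -0.01 -4" --pt "0.3 -0.12 -0.0004 -0.01 -4" --pt "0.3 -0.12 -0.0004 -0.01 -4" --pt "0.3 -0.12 -0.0004 -0.01 -4"

```text
time_s: 18.23
tool_pos: [0.4652, -0.1382, 0.3167]
tool_rot: [-59.5, 89.9, 11.9]
force: [-0.0, -0.7, 0.0]
grip_width: 0.0569
```

```bash
python3 pl.py
python3 - <<'E'
from h import *
def ang():
    im,d=read_camera('wrist'); m=camera_model('wrist')
    h,s,v=cv2.split(cv2.cvtColor(im,cv2.COLOR_RGB2HSV)); P=world('wrist',d,((h<10)|(h>170))&(s>120)&(v>50),m); T=P[(P[:,2]>.2)&(P[:,2]<.215)&(P[:,1]<0)]
    w=np.linalg.svd(T[:,:2]-T[:,:2].mean(0),full_matrices=False)[2][0]; print(np.degrees(np.arctan(-w[1]/w[0])),np.median(T[:,2]))
ang();ang()
o=monitor.get_obs();print(o['time_s'],o['grip_width'],o['force'])
im,d=read_camera('scene');save('f.png',im)
for r in regions_of('scene','blue_grip')[:1]: print(r['p'],r['pixel'])
E
```

```text
plate [0.0446 0.0602 0.0622]
[ 0.46471364 -0.13824836  0.31590668] [0.10798774 0.96770181 0.69256379]
blue plate region [0.0587 0.0607 0.0627]
7.083520711947248 0.2062075550629331
7.064672868003844 0.20648614232353862
18.375 0.05670025657412637 [-0.29254643 -0.70823535 -0.41349176]
0.69 [403.2, 158.3]
```

View pics/f.png

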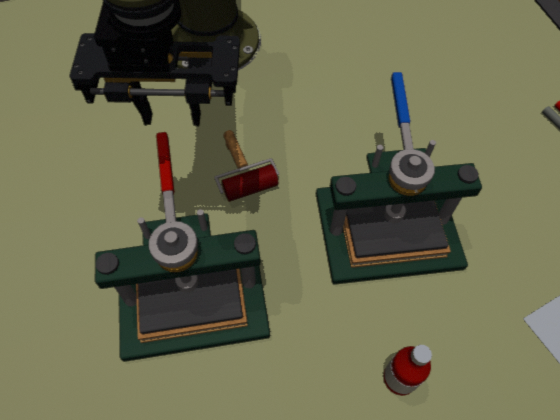

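```bash
python3 -c "
from h import *
env.sign_off()"
```

```text
the job is handed in; nothing more can be done
```

I tightened the red press until its handle would turn no further, let go of it, and handed the job in at about 18.4 s. Sign-off gives no verdict.

I used one partial working stroke, three full ones, and a last stroke that stopped mid-swing.

- **Plate fully down:** On the last stroke the handle stopped well short of its pin. The force rose to about 10 N, against the 3 N that working takes, and pushed the loosely shut fingers apart. The plate top stayed at 60.2 mm high, and the blue press, already tight, measured 60.7 mm by the same method. I took no exact starting height for the red plate, so I have no direct reading of its full 16 mm travel.
- **Handle at rest:** Opening the fingers nudged the handle back about 10°, in the slipping direction, and the plate did not move. Two wrist camera pictures then gave the same angle, 7.1°.
- **Robot clear:** The gripper is open, about 12 cm above the handle, with under 1.5 N on the force sensor.
- **Blue press:** Its handle is where it was, within about 1 pixel in the scene camera.

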